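# Mix the glass paints and set the panels on the easel

## Robot

A 6-joint arm with a two-finger parallel gripper is mounted at the origin on the work surface. World frame = base frame: x ahead of the robot, y to its left, z up, the work surface at z = 0. Lengths are in mm, angles in rad, forces in N, time in s.
With the tool pointing down it reaches from about 200 to 875 mm from the base axis. Payload 3.4 kg.
Tool frame: the origin (TCP) lies at the very end of the fingers, on their centre line; the grasp point (between the pads) lies 19 mm behind it (env.grasp_offset is the distance from the TCP to the grasp point, in mm); z points along the fingers, y is the line along which they close (so a half turn about z gives the same grasp; the last joint's range is limited). The gripper opens to 94 mm and grips with 3 to 60 N. Pads are 16 mm wide; open, the fingers measure 119 mm over their backs; the gripper's body (75 mm by 177 mm) begins 78 mm behind the grasp point.
Start: joints at [-1.274, 0.276, 1.505, -0, 1.361, -0.121], TCP at [233.31, -525.578, 205.493] pointing down, gripper open.
Joint ranges: [-2.89, 2.89], [-0.75, 2.08], [0.22, 2.7], [-1.18, 4.32], [0.11, 2.71], [-2.7, 2.7]. Speed limits (rad/s): [2.57, 2.57, 3.14, 3.14, 3.14, 3.14].

## Interface

Orientations are given as a unit quaternion [w, x, y, z].
In Python, from rig import sensors, viewer, ticket, trace, place_of, env gives the robot as it stands.
- The arm moves only by the tool send_rows, never from a script. Its argument "increments" is a list of rows, each a list of 7 numbers: the shift along the tool's x, y, z in m, then the turn, a rotation vector about the tool's x, y, z in degrees, then the finger opening in m, from 0 to 0.094. In form: [[x, y, z, wx, wy, wz, claw], ...]. A call has 1 to 5 rows; each row is the pose to reach, as a shift and turn from the pose commanded when the call began, along the tool's axes at that moment; what a row does not reach only later rows make up. A row lasts 1/10 s, in which the tool goes at most 50 mm and 8.59 degrees, less where a joint would pass 70% of its speed; a pose out of reach is approached as far as the arm can. A call with a gripper value outside its range is refused whole. The fingers move at their own pace and stop on an object; the grip force is fixed at half the most. Time passes only in rows, so rows that repeat a pose let the fingers close. It gives the time, the measured TCP pose, the force, the opening and the grip force at its end, in the units of the state.
- sensors.observe(): the state, without advancing time (a new reading comes with each control period).
- viewer.read_camera(name): name is "side" or "top"; returns a dict with "frame" (384x512x3 uint8, red, green, blue), "fx", "fy", "cx", "cy" (pixels), "k1" (the pictures are not rectified: a ray, as slopes to the right and down, at radius r is drawn at 1 + k1 r^2 times it, then the intrinsics apply), "rvec" (rotation vector, rad) and "tvec" (3), from world to camera coordinates, as OpenCV has them. Camera axes: x right, y down, z forward; pixel columns grow to the right and rows downward; lengths in mm; the calibration is good to about 2 mm. A picture is of the moment at which its call begins. There is no depth.
- ticket.sign_off(): hands the job in; it is judged then, once.
Trained networks look in a picture, given as the dict that the camera call returned (one of the last four; its "shot" number tells which), for a name from the list of things; names that differ only in an ending like _2 or _b are one class to them, and where a whole thing is asked for, a point or a joint stands for the part that bears it (a point fixed in the world has none). Each returns a list of dicts, best first, with "p" (0 to 1); they miss things now and then, are a little off and sometimes report something else, mostly with a low value. They report only what shows in the picture. A call takes as long as a camera call.
- trace(name, picture): "mask" (384x512 bool, what is visible of it) and "uv" ([column, row] in pixels, amid what is visible of it).
- place_of(name, picture): "uv" ([column, row] in pixels: a listed point, or the origin of a listed thing).
The state is a dict: "clock": time; "joint_pos": joint angles; "joint_vel": joint speeds; "joint_torque": joint torques, N m; "position": TCP position; "orientation": TCP orientation; "force": force on the tool from outside, world axes, zero at the start; "ft_torque": the same for the moment, N m; "opening": finger opening in mm; "grip_force": force on a finger pad.
Only numpy, scipy, OpenCV 4.12 (cv2) and the standard library are available. Lean on these libraries where they do the work, as an engineer would, in place of code of your own. Each camera call takes 0.05 s, during which the arm holds its last target. There are 200 camera calls.

## Task

Get the painting place ready: take each paint jar on the bench (two or three, the tallest first and so on down to the shortest), press it upright onto the mixer's sprung pad until the pad is fully down for a full second, with no more than 45 N, and stand it on the cork mat. Take both leaded glass panels out of the rack and lean them side by side on the easel, feet behind the lip and backs against the brass rail, at any time; let no panel fall, and leave the other things where they are.

Things in the scene. Friction and masses are not known exactly. Their poses are not given: they have to be found in the camera images.
- mixer: touch mixer, grey box 140 x 120 mm, 60 mm high, fixed, with a round black sprung pad on top; origin at the centre of its underside
- pad_top (a point): centre of the upper face of the mixer pad (80 mm in diameter), 86 mm above the bench when up, 78 mm when fully down
- pad (a joint): how far the pad is pressed down, m: 0 = up, 0.008 = fully down (takes about 9 N; the jar's own weight is not enough)
- jar_tall: the tall paint jar: amber glass cylinder with paper label and metal lid, closed, bottom-heavy, 60 mm in diameter, 92 mm high, 239 g; may be absent; origin at the centre of its underside, z up
- jar_mid: the middle-sized paint jar: amber glass cylinder with paper label and metal lid, closed, bottom-heavy, 60 mm in diameter, 70 mm high, 182 g; may be absent; origin at the centre of its underside, z up
- jar_short: the short paint jar: amber glass cylinder with paper label and metal lid, closed, bottom-heavy, 60 mm in diameter, 50 mm high, 130 g; may be absent; origin at the centre of its underside, z up
- mat: flat cork mat fixed to the bench, 110 mm along its x, 250 mm along its y, 4 mm thick; origin at the centre of its underside
- rack: fixed light-wood storage rack, base 130 x 120 mm; two slots, parallel to its y axis at its x = -35 and +35 mm, each 14 mm wide between fins 54 mm high; slot floor 8 mm above the bench; origin at the centre of its underside
- pane_a: leaded glass panel, a rigid slab 10 mm thick (its x), 100 mm wide (its y), 165 mm high (its z), 250 g, starting upright in one slot of the rack; green glass with dark metal frame and copper bars; both panels are alike; origin at the centre of its lower edge face
- pane_b: leaded glass panel, a rigid slab 10 mm thick (its x), 100 mm wide (its y), 165 mm high (its z), 250 g, starting upright in one slot of the rack; green glass with dark metal frame and copper bars; both panels are alike; origin at the centre of its lower edge face
- pane_a_top (a point): centre of the top edge of panel a, 165 mm from its origin
- pane_b_top (a point): centre of the top edge of panel b, 165 mm from its origin
- easel: fixed dark-wood easel: base plate 120 mm (x) x 320 mm (y), 8 mm thick, with a lip along its y at x = -40 to -30 mm rising to 20 mm above the bench, and a brass rail; panels stand on the plate behind the lip (lip at its -x side, towards the robot) and lean back (+x) on the rail; origin at the centre of its underside
- easel_rail (a point): middle of the brass rail: 10 mm round bar along the easel's y, 300 mm long between two posts, its axis at easel x = +25 mm, 95 mm above the bench
- tape: roll of copper tape lying flat, 64 mm across, 14 mm high; a bystander, leave it alone; origin at the centre of its underside
- solder_reel: aluminium solder reel, 56 mm across, 40 mm high; a bystander, leave it alone; origin at the centre of its underside
- dish: white ceramic dish, 90 mm across, 35 mm high; a bystander, leave it alone; origin at the centre of its underside
- brush: brush lying flat; a bystander, leave it alone; origin at the centre of its underside
- wrench: steel wrench lying flat; a bystander, leave it alone; origin at the centre of its underside
- cutter: screwdriver-shaped glass cutter with wooden handle, lying flat; a bystander, leave it alone; origin at the centre of its underside
- mug: blue mug, 76 mm across, 85 mm high; a bystander, leave it alone; origin at the centre of its underside

How it is judged (in metres and radians):
On the way, in this order (a step that is already met when the one before it is completed fails the run):
1. the tall jar (if present) is held upright on the mixer pad, within 15 mm of its centre, and pressed until the pad is fully down (within 1 mm), for a full second (z of jar_tall in the frame of mixer between 0.07 and 0.079 m and contact force between jar_tall and mixer above 3 N and contact force between the fingers and jar_tall above 1 N and horizontal distance between jar_tall and pad_top below 0.015 m and angle between jar_tall's own z axis and vertical below 0.15 rad), for 1 s.
2. the middle-sized jar (if present) is held upright on the mixer pad, within 15 mm of its centre, and pressed until the pad is fully down (within 1 mm), for a full second (z of jar_mid in the frame of mixer between 0.07 and 0.079 m and contact force between jar_mid and mixer above 3 N and contact force between the fingers and jar_mid above 1 N and horizontal distance between jar_mid and pad_top below 0.015 m and angle between jar_mid's own z axis and vertical below 0.15 rad), for 1 s.
3. the short jar (if present) is held upright on the mixer pad, within 15 mm of its centre, and pressed until the pad is fully down (within 1 mm), for a full second (z of jar_short in the frame of mixer between 0.07 and 0.079 m and contact force between jar_short and mixer above 3 N and contact force between the fingers and jar_short above 1 N and horizontal distance between jar_short and pad_top below 0.015 m and angle between jar_short's own z axis and vertical below 0.15 rad), for 1 s.
At the end, for the whole second after the job is handed in: Each jar present stands upright on the mat, centre 10 mm or more inside its edges; both panels stand on the easel's plate behind the lip, within 95 mm of its middle and 11 degrees of parallel to the rail, leaning back on the rail 8 to 30 degrees from upright; all at rest, pad up (x of jar_tall in the frame of mat between -0.045 and 0.045 m and y of jar_tall in the frame of mat between -0.115 and 0.115 m and z of jar_tall in the frame of mat between 0 and 0.008 m and angle between each of jar_tall, jar_mid, jar_short's own z axis and vertical below 0.1 rad and linear speed of each of jar_tall, jar_mid, jar_short, pane_a, pane_b below 0.02 m/s and x of jar_mid in the frame of mat between -0.045 and 0.045 m and y of jar_mid in the frame of mat between -0.115 and 0.115 m and z of jar_mid in the frame of mat between 0 and 0.008 m and x of jar_short in the frame of mat between -0.045 and 0.045 m and y of jar_short in the frame of mat between -0.115 and 0.115 m and z of jar_short in the frame of mat between 0 and 0.008 m and angle between pane_a's own z axis and vertical between 0.14 and 0.52 rad and x of pane_a in the frame of easel between -0.032 and 0.015 m and y of pane_a in the frame of easel between -0.095 and 0.095 m and z of pane_a in the frame of easel between 0.004 and 0.018 m and x of each of pane_a_top, pane_b_top in the frame of easel above 0.01 m and angle between the y axis of each of pane_a, pane_b and the y axis of easel, either way round below 0.2 rad and contact force between each of pane_a, pane_b and easel above 0.3 N and angle between pane_b's own z axis and vertical between 0.14 and 0.52 rad and x of pane_b in the frame of easel between -0.032 and 0.015 m and y of pane_b in the frame of easel between -0.095 and 0.095 m and z of pane_b in the frame of easel between 0.004 and 0.018 m and value of joint pad below 0.002 m); the robot touches nothing.
It fails at once if a bystander (tape roll, reel, dish, brush, wrench, cutter or mug) is shoved more than 60 mm from its place (distance of any of tape, solder_reel, dish, brush, wrench, cutter, mug from where it was at the start of the episode above 0.06 m).
It fails at once if a glass panel falls over (tilts more than 45 degrees) (angle between any of pane_a, pane_b's own z axis and vertical above 0.8 rad).
It fails at once if a jar is pressed onto the mixer with more than 45 N (contact force between any of jar_tall, jar_mid, jar_short and mixer above 45 N).
Of jar_tall, jar_mid, jar_short only 2 to 3 are there at a start; the rules pass over those that are not, and their reading is None.
At some moment in a run one of jar_tall, jar_mid, jar_short may be knocked a few centimetres aside while the robot is not near it.
It also fails if it takes over 210 s, if anything falls off the work surface, if the arm or the gripper's body presses on something with over 40 N, if the wrist force passes 120 N, or if a joint passes its speed limit or range.

## Working session

There is one attempt and no reset: what is moved stays moved. The work goes in short steps, Python scripts to look and compute and a tool call to move; the robot and the scene stay as the last step left them, time stands still between calls to the robot, and variables do not carry over. Pictures are saved under pics/ and viewed, at most 14 in all, crops included, and the job is handed in when it is done.

Besides the shell and the picture viewer there is one more tool, called after "Call:" as a command line: name --pt "numbers of a row" for each row, then --argument value for the rest. send_rows: Moves the arm, as the interface text tells. Its arguments: {"type":"object","properties":{"increments":{"type":"array","items":{"type":"array","items":{"type":"number"}}}},"required":["increments"]}

```bash
mkdir -p pics; ls
cat > h.py <<'E'
import numpy as np, cv2
from rig import sensors, viewer, ticket, trace, place_of, env
def cam(n): return viewer.read_camera(n)
def ray(c,uv):
    d=np.array([(uv[0]-c["cx"])/c["fx"],(uv[1]-c["cy"])/c["fy"]]);u=d.copy()
    for _ in range(20): u=d/(1+c["k1"]*(u@u))
    R=cv2.Rodrigues(np.array(c["rvec"],float))[0];t=np.array(c["tvec"],float).ravel()
    return -R.T@t, R.T@np.array([u[0],u[1],1])
def at_z(c,uv,z):
    o,d=ray(c,uv);return o+d*(z-o[2])/d[2]
def proj(c,P):
    R=cv2.Rodrigues(np.array(c["rvec"],float))[0];t=np.array(c["tvec"],float).ravel()
    p=np.atleast_2d(P)@R.T+t;u=p[:,:2]/p[:,2:]
    u=u*(1+c["k1"]*(u**2).sum(1,keepdims=True))
    return u*[c["fx"],c["fy"]]+[c["cx"],c["cy"]]
def save(c,n,s=None):
    im=c["frame"][:,:,::-1]
    if s: im=cv2.resize(im[s[1]:s[3],s[0]:s[2]],None,fx=s[4],fy=s[4],interpolation=cv2.INTER_CUBIC)
    cv2.imwrite("pics/"+n+".png",im)
def tri(c1,u1,c2,u2):
    A=[];b=[]
    M=np.zeros((3,3));v=np.zeros(3)
    for c,u in((c1,u1),(c2,u2)):
        o,d=ray(c,u);d/=np.linalg.norm(d);Q=np.eye(3)-np.outer(d,d);M+=Q;v+=Q@o
    return np.linalg.solve(M,v)
E
cat > s.py <<'E'
from h import *
T=cam("top");S=cam("side");save(T,"top0");save(S,"side0")
print(at_z(T,[256,192],0), ray(S,[256,192]))
names="mixer pad_top jar_tall jar_mid jar_short mat rack pane_a pane_a_top easel easel_rail tape solder_reel dish brush wrench cutter mug".split()
H=dict(pad_top=86,pane_a_top=173,easel_rail=95,pane_a=8)
for n in names:
    r=place_of(n,T);q=place_of(n,S)
    print(n,[(round(x["p"],2),np.round(x["uv"]).tolist(),at_z(T,x["uv"],H.get(n,0)).round()[:2].tolist()) for x in r[:3]],'| S',[(round(x["p"],2),np.round(x["uv"]).tolist(),at_z(S,x["uv"],H.get(n,0)).round()[:2].tolist()) for x in q[:3]])
print(sensors.observe())
E
python3 s.py
```

```text
pics
[533.57030613 132.806595     0.        ] (array([121.99449049, 634.24778523, 981.8891075 ]), array([ 0.38742947, -0.49042683, -0.7806748 ]))
mixer [(0.61, [204.0, 185.0], [560.0, 297.0]), (0.47, [148.0, 214.0], [473.0, 474.0])] | S [(0.93, [209.0, 266.0], [550.0, 289.0])]
pad_top [(0.93, [205.0, 185.0], [549.0, 281.0])] | S []
jar_tall [(0.67, [147.0, 212.0], [480.0, 480.0])] | S []
jar_mid [(0.79, [400.0, 232.0], [394.0, -318.0])] | S [(0.94, [376.0, 162.0], [389.0, -318.0])]
jar_short [(0.57, [326.0, 225.0], [425.0, -85.0]), (0.24, [228.0, 118.0], [776.0, 218.0])] | S [(0.71, [169.0, 206.0], [775.0, 218.0]), (0.65, [325.0, 200.0], [433.0, -89.0]), (0.49, [211.0, 248.0], [583.0, 246.0])]
mat [(0.71, [356.0, 196.0], [511.0, -183.0]), (0.64, [260.0, 235.0], [398.0, 125.0]), (0.62, [226.0, 114.0], [789.0, 225.0])] | S [(0.91, [293.0, 253.0], [400.0, 118.0]), (0.2, [304.0, 304.0], [295.0, 220.0])]
rack [(0.76, [396.0, 177.0], [570.0, -316.0])] | S [(0.59, [332.0, 138.0], [557.0, -324.0])]
pane_a [(0.83, [392.0, 163.0], [613.0, -302.0]), (0.61, [404.0, 186.0], [538.0, -337.0]), (0.2
[... 1364 characters left out ...]
ay([-1.27397998e+00,  2.75879880e-01,  1.50491073e+00,  9.95557516e-06,
        1.36066793e+00, -1.21040208e-01]), 'joint_vel': array([-3.02947238e-04, -5.70534594e-04,  8.12228165e-04,  4.26305481e-04,
       -1.02474220e-05, -3.69540517e-04]), 'joint_torque': array([-1.64446474e-04, -4.04455161e+01, -2.37494427e+01,  7.01479311e-02,
        2.47973262e-02, -7.28647009e-08]), 'position': array([ 233.32587364, -525.57697547,  205.50021369]), 'orientation': array([6.63684163e-05, 9.78253977e-01, 2.07410587e-01, 1.07352868e-05]), 'force': array([ 0.47652672,  0.96821222, -0.79400763]), 'ft_torque': array([-0.00387241, -0.06490371,  0.01868548]), 'grip_force': 0.0, 'opening': 93.82760940974642}
```

View pics/top0.png

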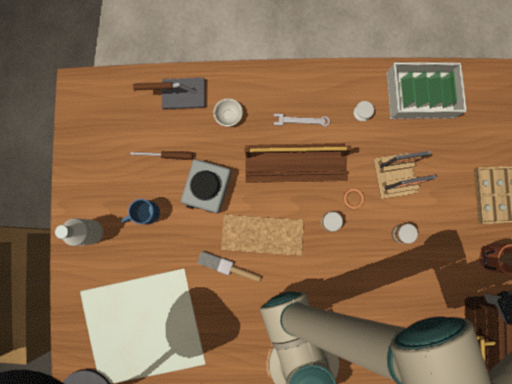

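View pics/side0.png

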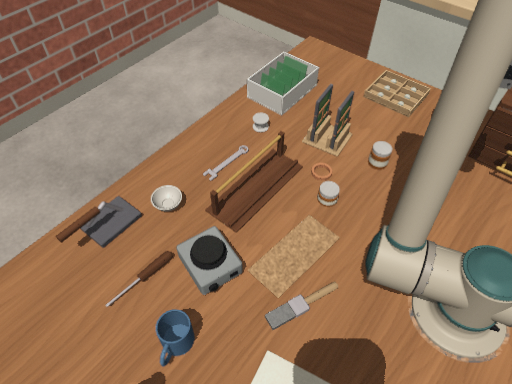

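```bash
cat > fit.py <<'E'
from h import *
from scipy.optimize import minimize
def box(x0,x1,y0,y1,z0,z1): return np.array([[x,y,z] for x in(x0,x1) for y in(y0,y1) for z in(z0,z1)],float)
def cyl(r,z0,z1): a=np.linspace(0,2*np.pi,40,endpoint=False);return np.array([[r*np.cos(t),r*np.sin(t),z] for z in(z0,z1) for t in a])
def place(parts,p):
    c,s=np.cos(p[2]),np.sin(p[2]);R=np.array([[c,-s,0],[s,c,0],[0,0,1]]);return [q@R.T+[p[0],p[1],0] for q in parts]
K=4
def sil(c,parts):
    m=np.zeros((384*K,512*K),np.uint8)
    for q in parts: cv2.fillConvexPoly(m,cv2.convexHull((proj(c,q)*K+K/2).round().astype(np.int32)),1)
    return cv2.resize(m*255,(512,384),interpolation=cv2.INTER_AREA)/255.
def cost(p,parts,obs):
    P=place(parts,p);t=0
    for c,m in obs:
        s=sil(c,P);t+=1-np.minimum(s,m).sum()/np.maximum(s,m).sum()
    return t/len(obs)
def fit(parts,obs,p0,yaw=True,dy=(-.4,-.2,0,.2,.4)):
    best=None
    for d in (dy if yaw else (0,)):
        f=(lambda p:cost([p[0],p[1],p[2]/50],parts,obs)) if yaw else (lambda p:cost([p[0],p[1],0],parts,obs))
        x0=np.array([p0[0],p0[1],(p0[2]+d)*50])[:3 if yaw else 2]
        sx=np.vstack([x0]+[x0+8*np.eye(len(x0))[i] for i in range(len(x0))])
        r=minimize(f,x0,method="Nelder-Mead",options=dict(initial_simplex=sx,xatol=.2,fatol=1e-4))
        if best is None or r.fun<best.fun: best=r
    x=best.x.copy()
    if yaw:x[2]/=50
    return x,best.fun
def pick(n,c,near,z=0):
    r=trace(n,c);u=proj(c,[near[0],near[1],z])[0]
    r=[q for q in r if np.linalg.norm(np.array(q["uv"])-u)<30]
    return (c,r[0]["mask"].astype(float)) if r else None
MIX=[box(-70,70,-60,60,0,60),cyl(40,60,86)]
MAT=[box(-55,55,-125,125,0,4)]
EAS=[box(-60,60,-160,160,0,8),box(-40,-30,-160,160,0,20)]
RACK=[box(-65,65,-60,60,0,8)]+[box(a,b,-60,60,0,54) for a,b in((-52,-42),(-28,-18),(18,28),(42,52))]
PANE=[box(-5,5,-50,50,8,173)]
E
cat > s2.py <<'E'
from fit import *
T=cam("top");S=cam("side")
def go(n,parts,p0,yaw=True,z=0,**k):
    obs=[o for o in(pick(n,T,p0,z),pick(n,S,p0,z)) if o]
    if not obs: print(n,"none");return
    x,f=fit(parts,obs,p0,yaw,**k);print(n,len(obs),x.round(3),round(f,3))
go("mixer",MIX,[553,288,-.2],z=40)
go("mat",MAT,[400,120,0])
go("easel",EAS,[617,8,0],z=20)
for p0 in([392,-318],[430,-88]):
  for n in("jar_tall","jar_mid","jar_short"):
    print(n,[(round(q["p"],2),np.round(q["uv"]).tolist(),int(q["mask"].sum())) for c in(T,S) for q in trace(n,c)][:6])
    for h in(50,70,92):
      obs=[o for o in(pick(n,T,p0,35),pick(n,S,p0,35)) if o]
      if obs: x,f=fit([cyl(30,0,h)],obs,p0,False);print(n,h,len(obs),x.round(1),round(f,3))
for c in(T,S):
  for q in trace("pane_a",c): print("pane",c is T,round(q["p"],2),np.round(q["uv"]),int(q["mask"].sum()))
for p0 in([600,-315,-.2],[538,-330,-.2]): go("pane_a",PANE,p0,z=100)
go("rack",RACK,[565,-322,.2],z=20)
E
python3 s2.py
```

```text
mixer 2 [ 5.50458e+02  2.85961e+02 -3.08000e-01] 0.085
mat 2 [ 3.99059e+02  1.18577e+02 -1.01000e-01] 0.046
easel 2 [ 6.22884e+02  5.30800e+00 -8.00000e-03] 0.099
jar_tall []
jar_mid [(0.84, [377.0, 154.0], 506), (0.51, [341.0, 111.0], 543)]Traceback (most recent call last):
  File "s2.py", line 15, in <module>
    if obs: x,f=fit([cyl(30,0,h)],obs,p0,False);print(n,h,len(obs),x.round(1),round(f,3))
                ~~~^^^^^^^^^^^^^^^^^^^^^^^^^^^^
  File "fit.py", line 21, in fit
    x0=np.array([p0[0],p0[1],(p0[2]+d)*50])[:3 if yaw else 2]
                              ~~^^^
IndexError: list index out of range
```

```bash
sed -i 's/^RACK/EAS+=[box(20,30,-150,150,90,100),box(20,30,-160,-150,0,105),box(20,30,150,160,0,105)]\nRACK/' fit.py
sed -i 's/392,-318\],\[430,-88\]/392,-318,0],[430,-88,0]/; /^go("mi/d; /^go("mat/d' s2.py; python3 s2.py
```

```text
easel 2 [ 6.20743e+02  6.06800e+00 -7.00000e-03] 0.064
jar_tall []
jar_mid [(0.95, [381.0, 156.0], 514)]
jar_mid 50 1 [ 389.9 -325.3] 0.146
jar_mid 70 1 [ 388.  -317.9] 0.08
jar_mid 92 1 [ 387.7 -317.9] 0.239
jar_short [(0.71, [328.0, 220.0], 328), (0.53, [410.0, 183.0], 281), (0.84, [328.0, 199.0], 459)]
jar_tall []
jar_mid [(0.95, [381.0, 156.0], 514)]
jar_short [(0.71, [328.0, 220.0], 328), (0.53, [410.0, 183.0], 281), (0.84, [328.0, 199.0], 459)]
jar_short 50 2 [433.4 -93.6] 0.113
jar_short 70 2 [433.3 -91.9] 0.217
jar_short 92 2 [432.3 -90.4] 0.306
pane True 0.73 [412. 182.] 324
pane True 0.65 [405. 157.] 344
pane False 0.97 [322. 110.] 538
pane False 0.71 [342. 115.] 442
pane False 0.62 [208. 251.] 716
pane_a 2 [ 6.08392e+02 -3.11652e+02  1.28000e-01] 0.59
pane_a 2 [ 5.40990e+02 -3.21863e+02  1.24000e-01] 0.557
rack 1 [ 5.71646e+02 -3.07643e+02  1.39000e-01] 0.273
```

```bash
cat > s3.py <<'E'
from fit import *
T=cam("top");S=cam("side");p0=[572,-312,.13]
obs=[]
for c,n in((T,"T"),(S,"S")):
    m=np.zeros((384,512))
    u=proj(c,[572,-312,90])[0]
    for q in trace("pane_a",c):
        if np.linalg.norm(q["uv"]-u)<40: m=np.maximum(m,q["mask"]); print(n,q["uv"],q["mask"].sum())
    obs.append((c,m))
for tag,o in(("both",obs),("T",obs[:1]),("S",obs[1:])):
    x,f=fit([box(-40,-30,-50,50,8,173),box(30,40,-50,50,8,173)],o,p0,dy=(-.15,0,.15));print(tag,x.round(3),round(f,3))
ov=[]
for (c,m) in obs:
    im=c["frame"][:,:,::-1].copy();R=place([box(-40,-30,-50,50,8,173),box(30,40,-50,50,8,173),RACK[0]],fit([box(-40,-30,-50,50,8,173),box(30,40,-50,50,8,173)],obs,p0,dy=(0,))[0])
    im=cv2.resize(im,None,fx=5,fy=5,interpolation=cv2.INTER_CUBIC)
    for q in R: cv2.polylines(im,[cv2.convexHull((proj(c,q)*5+2).round().astype(np.int32))],True,(0,0,255),1)
    a,b=(340,130) if c is T else (280,70)
    ov.append(im[b*5:b*5+500,a*5:a*5+380])
cv2.imwrite("pics/ov.png",np.hstack(ov));print(sensors.observe()["clock"])
E
python3 s3.py
```

```text
T [412.5, 180.4] 307
T [404.3, 157.2] 365
S [344.6, 114.0] 438
S [322.4, 111.6] 471
both [ 5.75756e+02 -3.17441e+02  1.47000e-01] 0.195
T [ 5.75947e+02 -3.15691e+02  1.32000e-01] 0.126
S [ 5.73362e+02 -3.15940e+02  1.61000e-01] 0.221
6.1
```

View pics/ov.png

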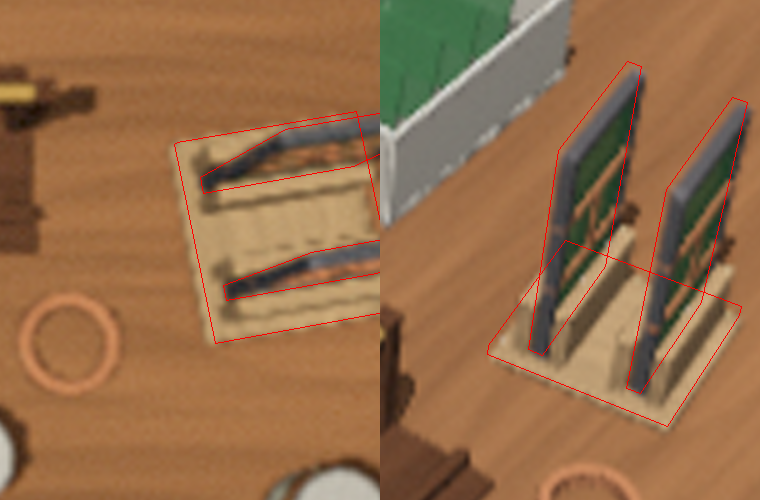

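Call:
send_rows --pt "0.034 -0.019 0.006 0 0 -8 0.094" --pt "0.068 -0.038 0.012 0 0 -16 0.094" --pt "0.102 -0.057 0.018 0 0 -24 0.094" --pt "0.136 -0.076 0.024 0 0 -32 0.094" --pt "0.17 -0.095 0.03 0 0 -40 0.094"

```text
clock: 6.6
position: [350.9, -368.6, 175.4]
orientation: [0.0, 0.847, 0.532, 0.0]
force: [0.2, 0.2, -0.5]
opening: 94.0
grip_force: 0.0
```

```bash
cat > n.py <<'E'
# usage: n.py x y z psi_deg [tilt_deg]  -> increments in tool axes; psi = yaw of tool x; tilt = hand top leans toward tool +y dir
import sys
from h import *
from scipy.spatial.transform import Rotation as Ro
def tgt(psi,tilt):
    p=np.radians(psi);R=np.array([[np.cos(p),np.sin(p),0],[np.sin(p),-np.cos(p),0],[0,0,-1]]).T.copy()
    R=np.column_stack([[np.cos(p),np.sin(p),0],[np.sin(p),-np.cos(p),0],[0,0,-1]])
    return Ro.from_matrix(R)*Ro.from_euler("x",tilt,degrees=True)
if __name__=="__main__":
    a=[float(v) for v in sys.argv[1:]]+[0]
    s=sensors.observe();q=s["orientation"];R=Ro.from_quat([q[1],q[2],q[3],q[0]])
    G=tgt(a[3],a[4])
    print("inc",(R.inv().apply(np.array(a[:3])-s["position"])/1000).round(4),(R.inv()*G).as_rotvec(degrees=True).round(2))
    print("pos",s["position"].round(1),"zaxis",R.apply([0,0,1]).round(3),"F",np.round(s["force"],1),"op",round(s["opening"],1),"grip",round(s["grip_force"],1),"t",s["clock"], G.apply([0,0,1]).round(3))
E
python3 n.py 389 -318 130 90
```

```text
inc [0.0621 0.0123 0.0454] [ 3.000e-02  2.000e-02 -2.576e+01]
pos [ 350.9 -368.6  175.4] zaxis [ 0. -0. -1.] F [ 0.2  0.2 -0.5] op 94.0 grip 0.0 t 6.6 [ 0.  0. -1.]
```

Call:
send_rows --pt "0.016 0.003 0.011 0 0 -7 0.094" --pt "0.032 0.006 0.022 0 0 -14 0.094" --pt "0.048 0.009 0.034 0 0 -21 0.094" --pt "0.062 0.0123 0.0454 0 0 -25.76 0.094" --pt "0.062 0.0123 0.0454 0 0 -25.76 0.094"

```text
clock: 7.1
position: [388.3, -317.4, 128.8]
orientation: [-0.002, 0.708, 0.706, 0.0]
force: [-0.5, -0.8, 0.0]
opening: 93.9
grip_force: 0.0
```

Call:
send_rows --pt "0 0 0.04 0 0 0 0.094" --pt "0 0 0.08 0 0 0 0.094" --pt "0 0 0.1 0 0 0 0.094" --pt "0 0 0.104 0 0 0 0.094" --pt "0 0 0.104 0 0 0 0.05"

```text
clock: 7.6
position: [388.4, -320.3, 26.3]
orientation: [0.0, 0.709, 0.705, -0.0]
force: [0.1, -0.1, 0.0]
opening: 89.0
grip_force: 0.0
```

Call:
send_rows --pt "0 0 0 0 0 0 0.04" --pt "0 0 0 0 0 0 0.04" --pt "0 0 0 0 0 0 0.04" --pt "0 0 0 0 0 0 0.04" --pt "0 0 0 0 0 0 0.04"

```text
clock: 8.1
position: [388.9, -320.0, 27.0]
orientation: [0.001, 0.709, 0.705, -0.0]
force: [0.4, 1.2, 7.4]
opening: 59.7
grip_force: 30.0
```

```bash
python3 n.py 389 -318 26 90
```

```text
inc [0.002  0.0001 0.001 ] [ 0.06  0.08 -0.3 ]
pos [ 388.9 -320.    27. ] zaxis [ 0.001 -0.001 -1.   ] F [0.4 1.2 7.4] op 59.7 grip 30.0 t 8.1 [ 0.  0. -1.]
```

Call:
send_rows --pt "0 0 -0.03 0 0 0 0.04" --pt "0 0 -0.07 0 0 0 0.04" --pt "0 0 -0.11 0 0 0 0.04" --pt "0 0 -0.15 0 0 0 0.04" --pt "0 0 -0.17 0 0 0 0.04"

```text
clock: 8.6
position: [389.3, -320.3, 199.3]
orientation: [0.002, 0.709, 0.705, -0.0]
force: [1.1, 0.2, -2.1]
opening: 59.8
grip_force: 30.0
```

Call:
send_rows --pt "0.03 0.008 0 0 0 0 0.04" --pt "0.07 0.018 0 0 0 0 0.04" --pt "0.115 0.03 0 0 0 0 0.04" --pt "0.16 0.042 0 0 0 0 0.04" --pt "0.205 0.054 0 0 0 0 0.04"

```text
clock: 9.1
position: [443.1, -112.9, 195.6]
orientation: [-0.0, 0.709, 0.705, -0.0]
force: [0.7, -0.6, -2.7]
opening: 59.3
grip_force: 30.0
```

Call:
send_rows --pt "0.045 0.012 0 0 0 0 0.04" --pt "0.09 0.024 0 0 0 0 0.04" --pt "0.135 0.036 0 0 0 0 0.04" --pt "0.18 0.048 0 0 0 0 0.04" --pt "0.225 0.06 0 0 0 0 0.04"

```text
clock: 9.6
position: [504.2, 111.9, 195.5]
orientation: [-0.0, 0.709, 0.705, -0.0]
force: [0.9, 0.0, -2.2]
opening: 59.8
grip_force: 30.0
```

Call:
send_rows --pt "0.045 0.012 0 0 0 0 0.04" --pt "0.09 0.024 0 0 0 0 0.04" --pt "0.13 0.036 0 0 0 0 0.04" --pt "0.15 0.042 0 0 0 0 0.04" --pt "0.15 0.042 0 0 0 0 0.04"

```text
clock: 10.1
position: [547.5, 262.6, 194.6]
orientation: [-0.001, 0.708, 0.706, -0.0]
force: [0.5, -1.3, -2.2]
opening: 59.6
grip_force: 30.0
```

```bash
python3 n.py 550 284 116 90
cat > s4.py <<'E'
from fit import *
T=cam("top");S=cam("side")
for c,n in((T,"T"),(S,"S")):
  print(n,"pad",[(round(q["p"],2),at_z(c,q["uv"],86).round(1)[:2]) for q in place_of("pad_top",c)][:2])
  print(n,"jar",[(round(q["p"],2),np.round(q["uv"])) for q in trace("jar_mid",c)][:2])
z=sensors.observe()["position"][2]-27
p=sensors.observe()["position"]
obs=[o for o in(pick("jar_mid",T,p,z+20),pick("jar_mid",S,p,z+20)) if o]
if obs:print(fit([cyl(30,z,z+70)],obs,[p[0],p[1],0],False), p)
save(S,"side1",(120,130,320,330,3))
E
python3 s4.py
```

```text
inc [0.0213 0.0026 0.0787] [-0.08 -0.03 -0.1 ]
pos [547.5 262.6 194.6] zaxis [-0.001  0.001 -1.   ] F [ 0.5 -1.3 -2.2] op 59.6 grip 30.0 t 10.1 [ 0.  0. -1.]
T pad []
T jar []
S pad [(0.78, array([545.1, 283.9])), (0.47, array([703.1,  37.5]))]
S jar []
```

View pics/side1.png

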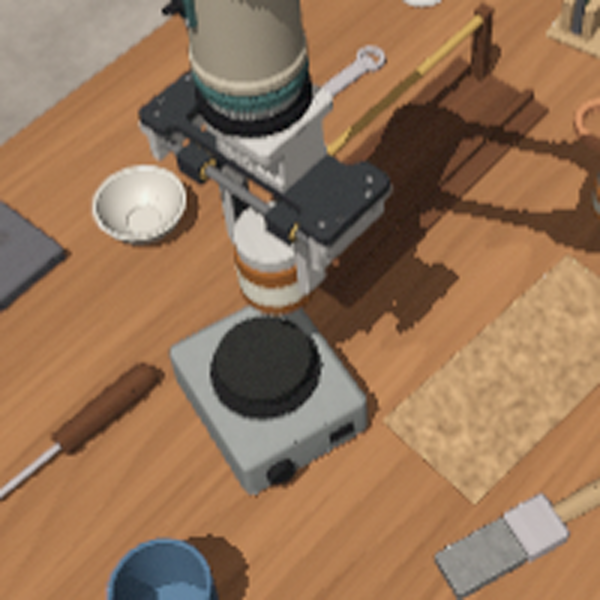

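Call:
send_rows --pt "0.011 0.0005 0 0 0 0 0.04" --pt "0.0215 0.001 0.02 0 0 0 0.04" --pt "0.0215 0.001 0.045 0 0 0 0.04" --pt "0.0215 0.001 0.065 0 0 0 0.04" --pt "0.0215 0.001 0.077 0 0 0 0.04"

```text
clock: 11.0
position: [547.7, 281.4, 117.4]
orientation: [-0.001, 0.709, 0.705, -0.001]
force: [0.6, 0.9, -1.7]
opening: 59.7
grip_force: 30.0
```

Call:
send_rows --pt "0 0 0.002 0 0 0 0.04" --pt "0 0 0.004 0 0 0 0.04" --pt "0 0 0.006 0 0 0 0.04" --pt "0 0 0.007 0 0 0 0.04" --pt "0 0 0.007 0 0 0 0.04"

```text
clock: 11.5
position: [549.3, 281.4, 113.0]
orientation: [0.0, 0.709, 0.705, 0.001]
force: [0.3, 0.1, 0.9]
opening: 59.8
grip_force: 30.0
```

```bash
python3 n.py 548.5 284 105 90
```

```text
inc [ 0.0025 -0.0008  0.008 ] [ 0.11 -0.04 -0.31]
pos [549.3 281.4 113. ] zaxis [ 0.002  0.001 -1.   ] F [0.3 0.1 0.9] op 59.8 grip 30.0 t 11.5 [ 0.  0. -1.]
```

Call:
send_rows --pt "0 0 0.001 0 0 0 0.04" --pt "0 0 0.002 0 0 0 0.04" --pt "0 0 0.003 0 0 0 0.04" --pt "0 0 0.004 0 0 0 0.04" --pt "0 0 0.005 0 0 0 0.04"

```text
clock: 12.0
position: [549.3, 281.5, 107.7]
orientation: [0.0, 0.709, 0.705, 0.001]
force: [0.6, 0.4, 4.3]
opening: 59.9
grip_force: 30.0
```

Call:
send_rows --pt "0 0 0.001 0 0 0 0.04" --pt "0 0 0.002 0 0 0 0.04" --pt "0 0 0.002 0 0 0 0.04" --pt "0 0 0.002 0 0 0 0.04" --pt "0 0 0.002 0 0 0 0.04"

```text
clock: 12.5
position: [549.3, 281.5, 105.8]
orientation: [0.0, 0.709, 0.705, 0.001]
force: [-0.0, 0.9, 5.6]
opening: 59.7
grip_force: 30.0
```

```bash
python3 n.py 548.5 284 105 90
```

```text
inc [ 0.0025 -0.0008  0.0008] [ 0.1  -0.03 -0.3 ]
pos [549.3 281.5 105.8] zaxis [ 0.002  0.001 -1.   ] F [-0.   0.9  5.6] op 59.7 grip 30.0 t 12.5 [ 0.  0. -1.]
```

Call:
send_rows --pt "0 0 0.0005 0 0 0 0.04" --pt "0 0 0.001 0 0 0 0.04" --pt "0 0 0.0015 0 0 0 0.04" --pt "0 0 0.0015 0 0 0 0.04" --pt "0 0 0.0015 0 0 0 0.04"

```text
clock: 13.0
position: [549.2, 281.5, 105.0]
orientation: [0.0, 0.709, 0.705, 0.001]
force: [-0.2, -0.3, 9.6]
opening: 59.1
grip_force: 30.0
```

Call:
send_rows --pt "0 0 0.0005 0 0 0 0.04" --pt "0 0 0.001 0 0 0 0.04" --pt "0 0 0.001 0 0 0 0.04" --pt "0 0 0.001 0 0 0 0.04" --pt "0 0 0.001 0 0 0 0.04"

```text
clock: 13.5
position: [549.3, 281.4, 104.9]
orientation: [0.001, 0.709, 0.705, 0.001]
force: [-1.1, 0.2, 13.8]
opening: 59.5
grip_force: 30.0
```

Call:
send_rows --pt "0 0 0 0 0 0 0.04" --pt "0 0 0 0 0 0 0.04" --pt "0 0 0 0 0 0 0.04" --pt "0 0 0 0 0 0 0.04" --pt "0 0 0 0 0 0 0.04"

```text
clock: 14.0
position: [549.3, 281.5, 104.9]
orientation: [0.001, 0.709, 0.705, 0.001]
force: [-0.7, -0.1, 14.1]
opening: 59.5
grip_force: 30.0
```

Call:
send_rows --pt "0 0 0 0 0 0 0.04" --pt "0 0 0 0 0 0 0.04" --pt "0 0 0 0 0 0 0.04" --pt "0 0 0 0 0 0 0.04" --pt "0 0 0 0 0 0 0.04"

```text
clock: 14.5
position: [549.3, 281.5, 104.9]
orientation: [0.001, 0.709, 0.705, 0.001]
force: [-1.0, 0.2, 13.7]
opening: 59.9
grip_force: 30.0
```

Call:
send_rows --pt "0 0 0 0 0 0 0.04" --pt "0 0 0 0 0 0 0.04" --pt "0 0 0 0 0 0 0.04" --pt "0 0 0 0 0 0 0.04" --pt "0 0 0 0 0 0 0.04"

```text
clock: 15.0
position: [549.3, 281.5, 104.9]
orientation: [0.001, 0.709, 0.705, 0.001]
force: [-1.2, 0.3, 13.7]
opening: 59.8
grip_force: 30.0
```

```bash
cat > s5.py <<'E'
from h import *
S=cam("side");save(S,"side2",(150,190,270,310,5));print(sensors.observe()["clock"])
E
python3 s5.py
```

```text
15.05
```

View pics/side2.png

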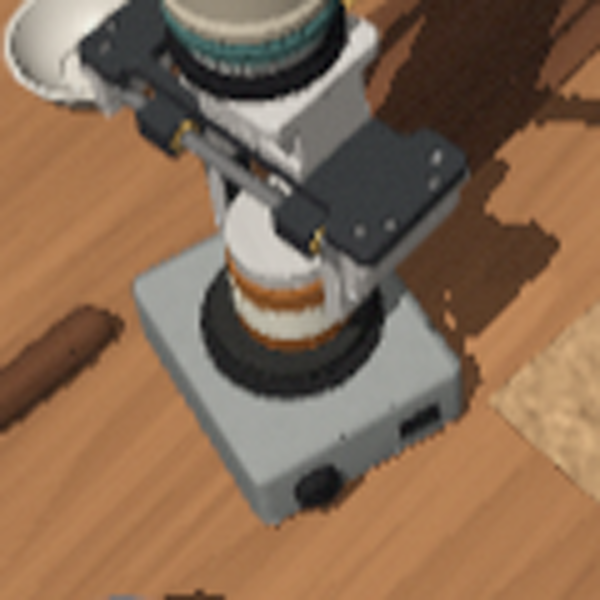

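Call:
send_rows --pt "0 0 -0.01 0 0 0 0.04" --pt "0 0 -0.03 0 0 0 0.04" --pt "0 0 -0.06 0 0 0 0.04" --pt "0 0 -0.085 0 0 0 0.04" --pt "0 0 -0.1 0 0 0 0.04"

```text
clock: 15.55
position: [548.3, 281.0, 203.3]
orientation: [-0.0, 0.709, 0.705, -0.0]
force: [0.5, -0.3, -3.1]
opening: 59.8
grip_force: 30.0
```

Call:
send_rows --pt "-0.02 -0.027 0 0 0 0 0.04" --pt "-0.047 -0.063 0 0 0 0 0.04" --pt "-0.075 -0.1 0 0 0 0 0.04" --pt "-0.097 -0.13 0 0 0 0 0.04" --pt "-0.108 -0.145 0 0 0 0 0.04"

```text
clock: 16.05
position: [398.2, 171.8, 201.1]
orientation: [-0.001, 0.709, 0.705, -0.003]
force: [-0.5, 0.7, -1.4]
opening: 59.5
grip_force: 30.0
```

Call:
send_rows --pt "0 0 0.04 0 0 0 0.04" --pt "0 0 0.085 0 0 0 0.04" --pt "0 0 0.125 0 0 0 0.04" --pt "0 0 0.15 0 0 0 0.04" --pt "0 0 0.155 0 0 0 0.04"

```text
clock: 16.55
position: [398.9, 172.7, 44.2]
orientation: [-0.002, 0.709, 0.705, -0.004]
force: [-0.5, -0.3, -1.7]
opening: 59.8
grip_force: 30.0
```

```bash
python3 n.py 404 173 31 90
```

```text
inc [0.0003 0.0052 0.0131] [-0.54  0.15 -0.31]
pos [398.9 172.7  44.2] zaxis [-0.009 -0.003 -1.   ] F [-0.5 -0.3 -1.7] op 59.8 grip 30.0 t 16.55 [ 0.  0. -1.]
```

Call:
send_rows --pt "0 0.002 0.006 0 0 0 0.04" --pt "0 0.005 0.01 0 0 0 0.04" --pt "0 0.005 0.012 0 0 0 0.04" --pt "0 0.005 0.014 0 0 0 0.04" --pt "0 0.005 0.014 0 0 0 0.04"

```text
clock: 17.05
position: [408.3, 174.0, 33.9]
orientation: [0.0, 0.709, 0.705, 0.0]
force: [-0.3, 1.1, -2.1]
opening: 59.8
grip_force: 30.0
```

Call:
send_rows --pt "0 0 0 0 0 0 0.094" --pt "0 0 0 0 0 0 0.094" --pt "0 0 0 0 0 0 0.094" --pt "0 0 0 0 0 0 0.094" --pt "0 0 0 0 0 0 0.094"

```text
clock: 17.55
position: [408.1, 173.9, 33.6]
orientation: [0.0, 0.709, 0.705, 0.0]
force: [0.2, 0.6, -0.1]
opening: 93.4
grip_force: 0.0
```

Call:
send_rows --pt "0 0 -0.02 0 0 0 0.094" --pt "0 0 -0.06 0 0 0 0.094" --pt "0 0 -0.1 0 0 0 0.094" --pt "0 0 -0.14 0 0 0 0.094" --pt "0 0 -0.16 0 0 0 0.094"

```text
clock: 18.05
position: [409.6, 174.3, 197.0]
orientation: [0.001, 0.709, 0.705, 0.002]
force: [0.1, -0.4, -1.1]
opening: 94.0
grip_force: 0.0
```

```bash
cat > s6.py <<'E'
from fit import *
T=cam("top");S=cam("side")
for n,p0,h in(("jar_short",[432,-91,0],50),("jar_mid",[404,173,0],74)):
    obs=[o for o in(pick(n,T,p0,30),pick(n,S,p0,30)) if o]
    if obs: print(n,len(obs),fit([cyl(30,h-70 if h==74 else 0,h)],obs,p0,False))
    else: print(n,[(round(q["p"],2),np.round(q["uv"])) for c in(T,S) for q in trace(n,c)])
save(S,"side3");print(sensors.observe()["clock"])
E
python3 s6.py; python3 n.py 432.5 -91 150 90
```

```text
jar_short 2 (array([433.25891113, -95.96612549]), np.float64(0.29004226193102495))
jar_mid 1 (array([406.26757812, 176.55957031]), np.float64(0.09774994809253745))
18.35
inc [-0.2644  0.0273  0.042 ] [-0.19  0.05 -0.3 ]
pos [406.8 173.6 191.8] zaxis [-0.003 -0.001 -1.   ] F [-0.8  0.  -0.8] op 93.6 grip 0.0 t 18.35 [ 0.  0. -1.]
```

View pics/side3.png

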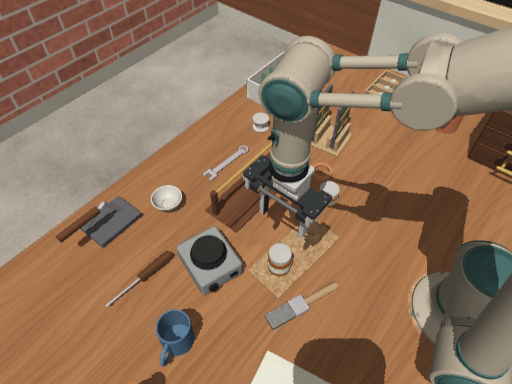

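Call:
send_rows --pt "-0.04 0.004 0 0 0 0 0.094" --pt "-0.085 0.009 0 0 0 0 0.094" --pt "-0.13 0.013 0 0 0 0 0.094" --pt "-0.175 0.018 0 0 0 0 0.094" --pt "-0.22 0.022 0 0 0 0 0.094"

```text
clock: 18.85
position: [427.8, -47.6, 191.8]
orientation: [-0.001, 0.709, 0.705, -0.001]
force: [0.8, -0.3, 1.1]
opening: 93.6
grip_force: 0.0
```

Call:
send_rows --pt "-0.045 0.004 0.02 0 0 0 0.094" --pt "-0.046 0.004 0.065 0 0 0 0.094" --pt "-0.046 0.004 0.1 0 0 0 0.094" --pt "-0.046 0.004 0.11 0 0 0 0.094" --pt "-0.046 0.004 0.11 0 0 0 0.094"

```text
clock: 19.35
position: [430.7, -91.5, 81.5]
orientation: [-0.003, 0.709, 0.705, -0.001]
force: [0.4, -0.1, -0.7]
opening: 94.1
grip_force: 0.0
```

```bash
python3 n.py 433 -92 11 90
cat > s7.py <<'E'
from h import *
S=cam("side");T=cam("top")
a=cv2.resize(S["frame"][150:250,270:370,::-1],(400,400));b=cv2.resize(T["frame"][170:270,280:380,::-1],(400,400))
cv2.imwrite("pics/c7.png",np.hstack([a,b]))
E
python3 s7.py
```

```text
inc [-0.0007  0.0026  0.0705] [-0.31 -0.12 -0.3 ]
pos [430.7 -91.5  81.5] zaxis [-0.005  0.002 -1.   ] F [ 0.4 -0.1 -0.7] op 94.1 grip 0.0 t 19.35 [ 0.  0. -1.]
```

View pics/c7.png

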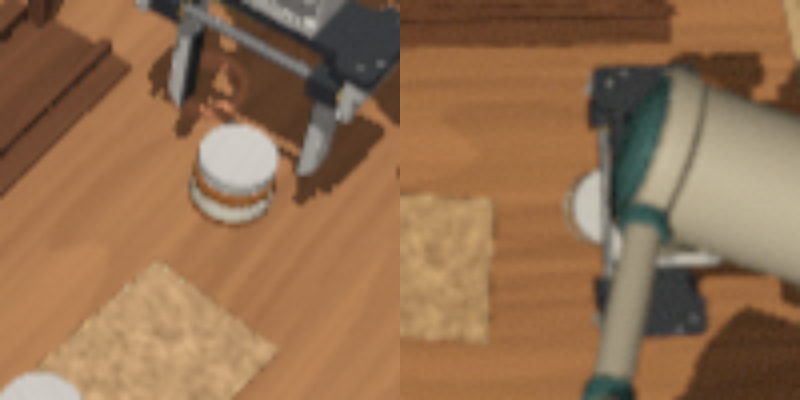

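```bash
cat > s8.py <<'E'
from fit import *
S=cam("side");T=cam("top")
o=pick("jar_short",S,[433,-92],25);print(fit([cyl(30,0,50)],[o],[433,-92,0],False))
p=sensors.observe()["position"];print(proj(S,p),proj(T,p),proj(T,[[433,-92,50],[433,-62,50]]),proj(S,[433,-92,50]))
E
python3 s8.py
```

```text
(array([431.02796555, -94.25968361]), np.float64(0.15116563449173603))
[[329.4748549  180.09543268]] [[333.45862583 220.96010762]] [[331.33496447 221.6075532 ]
 [321.41770015 221.9085785 ]] [[327.95609559 188.23849456]]
```

Call:
send_rows --pt "-0.001 0.002 0.03 0 0 0 0.094" --pt "-0.001 0.002 0.055 0 0 0 0.094" --pt "-0.001 0.002 0.066 0 0 0 0.094" --pt "-0.001 0.002 0.069 0 0 0 0.094" --pt "-0.001 0.002 0.069 0 0 0 0.05"

```text
clock: 20.1
position: [435.3, -93.3, 15.2]
orientation: [0.001, 0.709, 0.705, 0.0]
force: [-0.1, 0.0, 0.0]
opening: 88.7
grip_force: 0.0
```

Call:
send_rows --pt "0 0 0 0 0 0 0.04" --pt "0 0 0 0 0 0 0.04" --pt "0 0 0 0 0 0 0.04" --pt "0 0 0 0 0 0 0.04" --pt "0 0 0 0 0 0 0.04"

```text
clock: 20.6
position: [434.7, -93.3, 15.0]
orientation: [0.0, 0.709, 0.705, 0.0]
force: [-1.4, 0.2, 5.0]
opening: 59.4
grip_force: 30.0
```

Call:
send_rows --pt "0 0 -0.03 0 0 0 0.04" --pt "0 0 -0.07 0 0 0 0.04" --pt "0 0 -0.11 0 0 0 0.04" --pt "0 0 -0.15 0 0 0 0.04" --pt "0 0 -0.17 0 0 0 0.04"

```text
clock: 21.1
position: [436.1, -93.7, 187.8]
orientation: [0.002, 0.709, 0.705, 0.001]
force: [0.4, 0.5, -0.7]
opening: 59.7
grip_force: 30.0
```

Call:
send_rows --pt "0.04 0.012 0 0 0 0 0.04" --pt "0.085 0.025 0 0 0 0 0.04" --pt "0.13 0.039 0 0 0 0 0.04" --pt "0.175 0.053 0 0 0 0 0.04" --pt "0.22 0.066 0 0 0 0 0.04"

```text
clock: 21.6
position: [501.9, 128.2, 184.2]
orientation: [0.0, 0.709, 0.705, -0.0]
force: [0.7, -0.7, -0.5]
opening: 59.6
grip_force: 30.0
```

Call:
send_rows --pt "0.045 0.013 0 0 0 0 0.04" --pt "0.09 0.027 0 0 0 0 0.04" --pt "0.13 0.041 0 0 0 0 0.04" --pt "0.152 0.05 0 0 0 0 0.04" --pt "0.152 0.05 0 0 0 0 0.04"

```text
clock: 22.1
position: [553.2, 281.3, 183.2]
orientation: [-0.0, 0.708, 0.706, 0.0]
force: [-0.4, -0.9, -1.3]
opening: 60.0
grip_force: 30.0
```

```bash
python3 n.py 549.5 283 100 90
```

```text
inc [ 0.0016 -0.0037  0.0832] [-0.03 -0.05 -0.12]
pos [553.2 281.3 183.2] zaxis [-0.     0.001 -1.   ] F [-0.4 -0.9 -1.3] op 60.0 grip 30.0 t 22.1 [ 0.  0. -1.]
```

Call:
send_rows --pt "0.001 -0.003 0.02 0 0 0 0.04" --pt "0.001 -0.003 0.045 0 0 0 0.04" --pt "0.001 -0.003 0.065 0 0 0 0.04" --pt "0.001 -0.003 0.077 0 0 0 0.04" --pt "0.001 -0.003 0.08 0 0 0 0.04"

```text
clock: 22.6
position: [548.3, 277.9, 102.9]
orientation: [-0.001, 0.709, 0.705, -0.002]
force: [-0.3, -0.2, -1.5]
opening: 59.6
grip_force: 30.0
```

Call:
send_rows --pt "0 0 0.0015 0 0 0 0.04" --pt "0 0 0.003 0 0 0 0.04" --pt "0 0 0.0045 0 0 0 0.04" --pt "0 0 0.006 0 0 0 0.04" --pt "0 0 0.007 0 0 0 0.04"

```text
clock: 23.1
position: [550.3, 279.4, 98.6]
orientation: [0.001, 0.709, 0.705, 0.001]
force: [0.5, 0.6, 4.5]
opening: 59.7
grip_force: 30.0
```

Call:
send_rows --pt "0 0 0.001 0 0 0 0.04" --pt "0 0 0.002 0 0 0 0.04" --pt "0 0 0.003 0 0 0 0.04" --pt "0 0 0.003 0 0 0 0.04" --pt "0 0 0.003 0 0 0 0.04"

```text
clock: 23.6
position: [550.3, 279.3, 95.3]
orientation: [0.001, 0.709, 0.705, 0.001]
force: [0.9, -1.0, 5.0]
opening: 59.1
grip_force: 30.0
```

Call:
send_rows --pt "0 0 0.001 0 0 0 0.04" --pt "0 0 0.002 0 0 0 0.04" --pt "0 0 0.0025 0 0 0 0.04" --pt "0 0 0.0025 0 0 0 0.04" --pt "0 0 0.0025 0 0 0 0.04"

```text
clock: 24.1
position: [550.3, 279.3, 93.1]
orientation: [0.001, 0.709, 0.705, 0.001]
force: [-0.2, -0.7, 6.8]
opening: 59.8
grip_force: 30.0
```

Call:
send_rows --pt "0 0 0.0005 0 0 0 0.04" --pt "0 0 0.001 0 0 0 0.04" --pt "0 0 0.001 0 0 0 0.04" --pt "0 0 0.001 0 0 0 0.04" --pt "0 0 0.001 0 0 0 0.04"

```text
clock: 24.6
position: [550.3, 279.3, 93.0]
orientation: [0.001, 0.709, 0.705, 0.001]
force: [-0.1, -0.8, 11.8]
opening: 59.4
grip_force: 30.0
```

Bottomed out. Add a touch, hold, then look.

Call:
send_rows --pt "0 0 0.0005 0 0 0 0.04" --pt "0 0 0.0005 0 0 0 0.04" --pt "0 0 0.0005 0 0 0 0.04" --pt "0 0 0.0005 0 0 0 0.04" --pt "0 0 0.0005 0 0 0 0.04"

```text
clock: 25.1
position: [550.3, 279.3, 93.0]
orientation: [0.001, 0.709, 0.705, 0.001]
force: [-2.1, -1.4, 14.0]
opening: 59.5
grip_force: 30.0
```

Call:
send_rows --pt "0 0 0 0 0 0 0.04" --pt "0 0 0 0 0 0 0.04" --pt "0 0 0 0 0 0 0.04" --pt "0 0 0 0 0 0 0.04" --pt "0 0 0 0 0 0 0.04"

```text
clock: 25.6
position: [550.3, 279.3, 93.0]
orientation: [0.001, 0.709, 0.705, 0.001]
force: [-1.1, -1.7, 13.2]
opening: 59.8
grip_force: 30.0
```

Call:
send_rows --pt "0 0 0 0 0 0 0.04" --pt "0 0 0 0 0 0 0.04" --pt "0 0 0 0 0 0 0.04" --pt "0 0 0 0 0 0 0.04" --pt "0 0 0 0 0 0 0.04"

```text
clock: 26.1
position: [550.4, 279.4, 93.0]
orientation: [0.001, 0.709, 0.705, 0.001]
force: [-1.1, -0.4, 14.4]
opening: 59.7
grip_force: 30.0
```

```bash
sed -i 's/side2/side4/' s5.py; python3 s5.py
```

```text
26.15
```

View pics/side4.png

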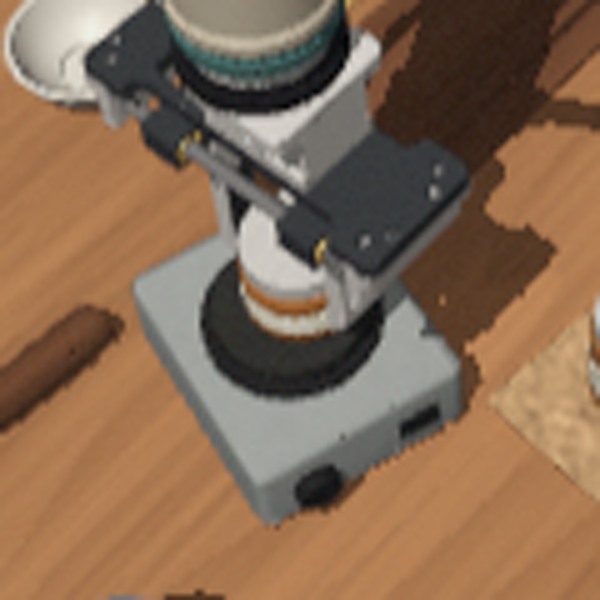

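Call:
send_rows --pt "0 0 -0.01 0 0 0 0.04" --pt "0 0 -0.03 0 0 0 0.04" --pt "0 0 -0.06 0 0 0 0.04" --pt "0 0 -0.085 0 0 0 0.04" --pt "0 0 -0.1 0 0 0 0.04"

```text
clock: 26.65
position: [549.7, 279.5, 191.7]
orientation: [0.0, 0.709, 0.705, 0.0]
force: [1.0, -0.4, -1.2]
opening: 59.6
grip_force: 30.0
```

Call:
send_rows --pt "-0.03 -0.021 0 0 0 0 0.04" --pt "-0.067 -0.048 0 0 0 0 0.04" --pt "-0.104 -0.075 0 0 0 0 0.04" --pt "-0.141 -0.101 0 0 0 0 0.04" --pt "-0.178 -0.127 0 0 0 0 0.04"

```text
clock: 27.15
position: [419.5, 100.8, 189.6]
orientation: [-0.001, 0.709, 0.706, -0.001]
force: [1.0, -1.3, -0.7]
opening: 60.0
grip_force: 30.0
```

Call:
send_rows --pt "-0.03 -0.02 0 0 0 0 0.04" --pt "-0.038 -0.026 0.02 0 0 0 0.04" --pt "-0.038 -0.026 0.065 0 0 0 0.04" --pt "-0.038 -0.026 0.11 0 0 0 0.04" --pt "-0.038 -0.026 0.145 0 0 0 0.04"

```text
clock: 27.65
position: [393.5, 63.9, 43.4]
orientation: [-0.001, 0.709, 0.705, -0.001]
force: [0.7, -0.6, -1.3]
opening: 59.3
grip_force: 30.0
```

```bash
python3 n.py 394 64 19 90
```

```text
inc [0.0001 0.0005 0.0244] [-0.13 -0.01 -0.34]
pos [393.5  63.9  43.4] zaxis [-0.002  0.    -1.   ] F [ 0.7 -0.6 -1.3] op 59.3 grip 30.0 t 27.65 [ 0.  0. -1.]
```

Call:
send_rows --pt "0 0 0.01 0 0 0 0.04" --pt "0 0 0.018 0 0 0 0.04" --pt "0 0 0.022 0 0 0 0.04" --pt "0 0 0.024 0 0 0 0.04" --pt "0 0 0.025 0 0 0 0.04"

```text
clock: 28.15
position: [396.5, 64.0, 21.4]
orientation: [0.001, 0.709, 0.705, 0.001]
force: [-0.7, 0.2, -0.7]
opening: 59.5
grip_force: 30.0
```

Call:
send_rows --pt "0 0 0 0 0 0 0.04" --pt "0 0 0 0 0 0 0.094" --pt "0 0 0 0 0 0 0.094" --pt "0 0 0 0 0 0 0.094" --pt "0 0 0 0 0 0 0.094"

```text
clock: 28.65
position: [395.6, 64.0, 20.7]
orientation: [0.0, 0.709, 0.705, 0.0]
force: [0.0, -0.3, 0.5]
opening: 88.0
grip_force: 0.0
```

Call:
send_rows --pt "0 0 -0.03 0 0 0 0.094" --pt "0 0 -0.075 0 0 0 0.094" --pt "0 0 -0.12 0 0 0 0.094" --pt "0 0 -0.165 0 0 0 0.094" --pt "0 0 -0.21 0 0 0 0.094"

```text
clock: 29.15
position: [395.0, 64.0, 232.5]
orientation: [0.0, 0.709, 0.705, 0.0]
force: [1.5, -0.1, -0.6]
opening: 94.0
grip_force: 0.0
```

```bash
cat > s9.py <<'E'
from fit import *
T=cam("top");S=cam("side")
for n,p0,h in(("jar_short",[394,64,0],50),("jar_mid",[406,175,0],70)):
    obs=[o for o in(pick(n,T,p0,30),pick(n,S,p0,30)) if o]
    if obs: print(n,len(obs),fit([cyl(30,4,h+4)],obs,p0,False))
save(S,"side5")
E
python3 s9.py; python3 n.py 609 -311.5 230 98.3
```

```text
jar_short 1 (array([394.46044159,  64.28190231]), np.float64(0.1446868354256705))
jar_mid 2 (array([408.08655918, 175.20427871]), np.float64(0.12179033810593937))
inc [-0.3744  0.2167 -0.0014] [-0.16 -0.01 -8.6 ]
pos [394.3  64.  229.2] zaxis [-0.003 -0.    -1.   ] F [-0.5 -0.3 -0.3] op 93.7 grip 0.0 t 29.45 [ 0.  0. -1.]
```

Call:
send_rows --pt "-0.035 0.02 0 0 0 -2 0.06" --pt "-0.075 0.043 0 0 0 -4 0.06" --pt "-0.115 0.066 0 0 0 -6 0.06" --pt "-0.155 0.089 0 0 0 -8 0.06" --pt "-0.195 0.112 0 0 0 -8.6 0.06"

```text
clock: 29.95
position: [505.9, -132.9, 228.2]
orientation: [-0.002, 0.654, 0.757, -0.001]
force: [1.1, 0.6, -0.4]
opening: 60.2
grip_force: 0.0
```

```bash
python3 n.py 609 -311.5 200 98.3
```

```text
inc [-0.1917  0.0762  0.0274] [-0.21 -0.14  0.03]
pos [ 505.9 -132.9  228.2] zaxis [-0.004  0.002 -1.   ] F [ 1.1  0.6 -0.4] op 60.2 grip 0.0 t 29.95 [ 0.  0. -1.]
```

Call:
send_rows --pt "-0.045 0.018 0 0 0 0 0.06" --pt "-0.09 0.036 0 0 0 0 0.06" --pt "-0.135 0.054 0 0 0 0 0.06" --pt "-0.175 0.07 0.01 0 0 0 0.06" --pt "-0.192 0.076 0.025 0 0 0 0.06"

```text
clock: 30.45
position: [610.3, -314.1, 202.2]
orientation: [-0.001, 0.655, 0.756, -0.001]
force: [-0.6, 0.3, 0.3]
opening: 59.9
grip_force: 0.0
```

```bash
python3 n.py 609 -311.5 200 98.3
cat > s10.py <<'E'
from fit import *
import sys
S=cam("side");T=cam("top");s=sensors.observe();p=s["position"]
ims=[]
P=place([box(-40,-30,-50,50,8,173),box(30,40,-50,50,8,173)],[574.5,-316.5,.145])
for c in(S,T):
    im=cv2.resize(c["frame"][:,:,::-1],None,fx=6,fy=6,interpolation=cv2.INTER_CUBIC)
    for q in P: cv2.polylines(im,[cv2.convexHull((proj(c,q)*6+3).round().astype(np.int32))],True,(0,0,255),1)
    for d in([0,0,0],[0,0,-27]):
        u=(proj(c,p+d)[0]*6+3).round().astype(int);cv2.drawMarker(im,(int(u[0]),int(u[1])),(0,255,255),0,20,1)
    a,b=(300,75) if c is S else (380,135)
    ims.append(im[b*6:b*6+500,a*6:a*6+390])
cv2.imwrite("pics/%s.png"%sys.argv[1],np.hstack(ims))
E
python3 s10.py p10
```

```text
inc [ 0.0028 -0.0009  0.0022] [-0.1  -0.02 -0.13]
pos [ 610.3 -314.1  202.2] zaxis [-0.002  0.    -1.   ] F [-0.6  0.3  0.3] op 59.9 grip 0.0 t 30.45 [ 0.  0. -1.]
```

View pics/p10.png

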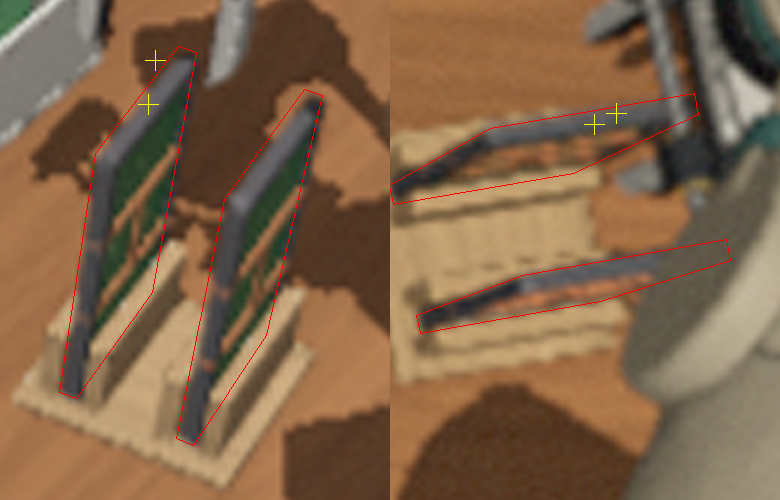

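Call:
send_rows --pt "0 0 0.02 0 0 0 0.06" --pt "0 0 0.045 0 0 0 0.06" --pt "0 0 0.068 0 0 0 0.06" --pt "0 0 0.076 0 0 0 0.06" --pt "0 0 0.076 0 0 0 0.04"

```text
clock: 31.05
position: [607.8, -308.3, 128.4]
orientation: [-0.002, 0.654, 0.757, -0.0]
force: [0.5, -0.4, 0.4]
opening: 55.4
grip_force: 0.0
```

Call:
send_rows --pt "0 0 0 0 0 0 0.03" --pt "0 0 0 0 0 0 0.02" --pt "0 0 0 0 0 0 0.015" --pt "0 0 0 0 0 0 0.01" --pt "0 0 0 0 0 0 0.005"

```text
clock: 31.55
position: [609.5, -310.8, 130.0]
orientation: [0.0, 0.654, 0.756, 0.0]
force: [-0.2, -0.1, -0.1]
opening: 15.5
grip_force: 0.0
```

Call:
send_rows --pt "0 0 0 0 0 0 0" --pt "0 0 0 0 0 0 0" --pt "0 0 0 0 0 0 0" --pt "0 0 0 0 0 0 0" --pt "0 0 0 0 0 0 0"

```text
clock: 32.05
position: [609.3, -310.8, 129.8]
orientation: [0.0, 0.654, 0.756, -0.0]
force: [0.1, -0.2, 2.4]
opening: 9.7
grip_force: 30.0
```

```bash
python3 n.py 609 -311.5 127 98.3
```

```text
inc [-0.0006 -0.0004  0.0028] [-0.01  0.03 -0.01]
pos [ 609.3 -310.8  129.8] zaxis [-0. -0. -1.] F [ 0.1 -0.2  2.4] op 9.7 grip 30.0 t 32.05 [ 0.  0. -1.]
```

Call:
send_rows --pt "0 0 -0.015 0 0 0 0" --pt "0 0 -0.035 0 0 0 0" --pt "0 0 -0.06 0 0 0 0" --pt "0 0 -0.09 0 0 0 0" --pt "0 0 -0.12 0 0 0 0"

```text
clock: 32.55
position: [609.0, -310.1, 249.1]
orientation: [-0.001, 0.654, 0.756, 0.0]
force: [0.2, -0.9, -2.7]
opening: 9.7
grip_force: 30.0
```

Call:
send_rows --pt "0 0 -0.015 0 0 0 0" --pt "0.03 0 -0.02 0 0 0 0" --pt "0.065 0 -0.02 0 0 0 0" --pt "0.1 0 -0.02 0 0 0 0" --pt "0.13 0 -0.02 0 0 0 0"

```text
clock: 33.05
position: [589.9, -179.9, 268.5]
orientation: [-0.001, 0.654, 0.756, 0.0]
force: [0.8, 0.2, -2.6]
opening: 9.8
grip_force: 30.0
```

```bash
python3 n.py 642 64 265 89.6; python3 n.py 642 64 265 89.6 18
```

```text
inc [0.2338 0.0868 0.0039] [-0.07 -0.1   8.71]
pos [ 589.9 -179.9  268.5] zaxis [-0.001  0.002 -1.   ] F [ 0.8  0.2 -2.6] op 9.8 grip 30.0 t 33.05 [ 0.  0. -1.]
inc [0.2338 0.0868 0.0039] [17.9   1.27  8.65]
pos [ 589.9 -179.9  268.5] zaxis [-0.001  0.002 -1.   ] F [ 0.8  0.2 -2.6] op 9.8 grip 30.0 t 33.05 [-0.309  0.002 -0.951]
```

Call:
send_rows --pt "0.035 0.013 0 0 0 1.5 0" --pt "0.075 0.028 0 0 0 3.5 0" --pt "0.115 0.043 0 0 0 5.5 0" --pt "0.155 0.058 0 0 0 7.5 0" --pt "0.19 0.07 0 0 0 8.7 0"

```text
clock: 33.55
position: [632.4, 18.7, 268.4]
orientation: [-0.001, 0.71, 0.704, -0.0]
force: [0.4, -0.7, -2.1]
opening: 9.7
grip_force: 30.0
```

Call:
send_rows --pt "0.025 0.005 0 4 0 0 0" --pt "0.035 0.01 0 8 0 0 0" --pt "0.04 0.01 0 12 0 0 0" --pt "0.04 0.01 0 16 0 0 0" --pt "0.04 0.01 0 18 0 0 0"

```text
clock: 34.05
position: [643.7, 56.7, 267.0]
orientation: [-0.112, 0.7, 0.696, -0.111]
force: [0.2, 0.3, -2.9]
opening: 9.8
grip_force: 30.0
```

Call:
send_rows --pt "0 0 0 0 0 0 0" --pt "0 0 0 0 0 0 0" --pt "0 0 0 0 0 0 0"

```text
clock: 34.35
position: [642.4, 56.1, 269.8]
orientation: [-0.111, 0.701, 0.696, -0.11]
force: [0.4, 0.5, -2.7]
opening: 10.1
grip_force: 30.0
```

```bash
python3 n.py 642 64 150 89.6 18
cat > s11.py <<'E'
from fit import *
from scipy.spatial.transform import Rotation as Ro
import sys
S=cam("side");T=cam("top");s=sensors.observe();p=s["position"];q=s["orientation"]
R=Ro.from_quat([q[1],q[2],q[3],q[0]])
L=float(sys.argv[2]); b=box(-50,50,-5,5,L-165,L)
E=place(EAS,[620.7,6,-.007]);P=R.apply(b)+p
ims=[]
for c in(S,T):
    im=cv2.resize(c["frame"][:,:,::-1],None,fx=4,fy=4,interpolation=cv2.INTER_CUBIC)
    for k in E[:3]: cv2.polylines(im,[cv2.convexHull((proj(c,k)*4+2).round().astype(np.int32))],True,(255,255,0),1)
    if L>0: cv2.polylines(im,[cv2.convexHull((proj(c,P)*4+2).round().astype(np.int32))],True,(0,0,255),1)
    a,bb=(195,90) if c is S else (235,100)
    ims.append(im[bb*4:bb*4+560,a*4:a*4+390] if c is S else im[bb*4:bb*4+560,a*4:a*4+400])
cv2.imwrite("pics/%s.png"%sys.argv[1],np.hstack(ims))
E
python3 s11.py p11 121.8
```

```text
inc [0.0079 0.0365 0.1141] [ 0.05 -0.01 -0.  ]
pos [642.4  56.1 269.8] zaxis [-0.308  0.002 -0.951] F [ 0.4  0.5 -2.7] op 10.1 grip 30.0 t 34.35 [-0.309  0.002 -0.951]
```

View pics/p11.png

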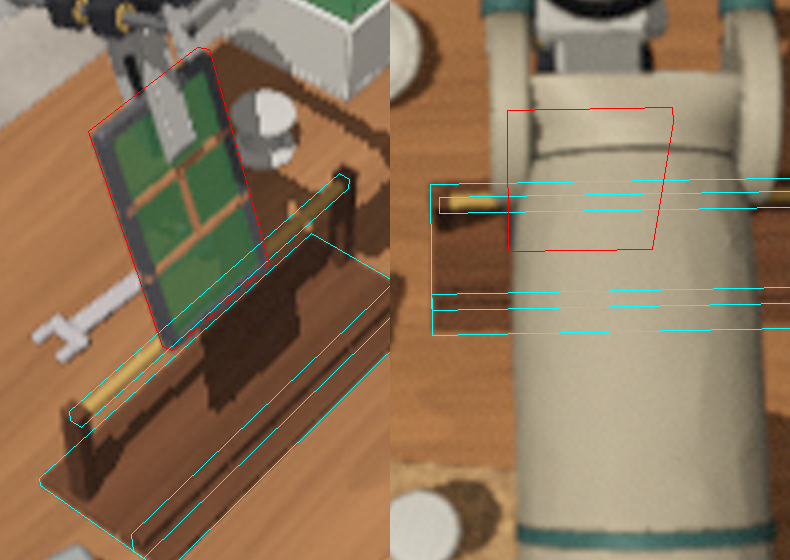

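Call:
send_rows --pt "0.008 0.008 0.0265 0 0 0 0" --pt "0.008 0.017 0.056 0 0 0 0" --pt "0.008 0.026 0.0855 0 0 0 0" --pt "0.008 0.032 0.106 0 0 0 0" --pt "0.008 0.035 0.115 0 0 0 0"

```text
clock: 34.95
position: [639.0, 64.0, 147.8]
orientation: [-0.112, 0.701, 0.696, -0.111]
force: [-0.6, 0.7, -2.2]
opening: 9.9
grip_force: 30.0
```

Call:
send_rows --pt "0 0 0 0 0 0 0" --pt "0 0 0 0 0 0 0"

```text
clock: 35.15
position: [641.1, 64.0, 150.7]
orientation: [-0.11, 0.701, 0.696, -0.11]
force: [-0.2, 0.3, -2.5]
opening: 9.7
grip_force: 30.0
```

```bash
python3 n.py 640 64 127 89.6 18
```

```text
inc [-0.0001  0.0063  0.0229] [ 0.12  0.   -0.  ]
pos [641.1  64.  150.7] zaxis [-0.307  0.002 -0.952] F [-0.2  0.3 -2.5] op 9.7 grip 30.0 t 35.15 [-0.309  0.002 -0.951]
```

Call:
send_rows --pt "0 0.0015 0.006 0 0 0 0" --pt "0 0.0035 0.012 0 0 0 0" --pt "0 0.005 0.017 0 0 0 0" --pt "0 0.0055 0.0195 0 0 0 0" --pt "0 0.006 0.021 0 0 0 0"

```text
clock: 35.65
position: [639.5, 64.1, 127.1]
orientation: [-0.111, 0.701, 0.696, -0.111]
force: [0.3, -0.8, -2.7]
opening: 10.0
grip_force: 30.0
```

Call:
send_rows --pt "0 0.0003 0.001 0 0 0 0" --pt "0 0.0006 0.002 0 0 0 0" --pt "0 0.0006 0.002 0 0 0 0"

```text
clock: 35.95
position: [639.8, 64.1, 125.5]
orientation: [-0.111, 0.701, 0.696, -0.11]
force: [-0.2, 1.2, -2.7]
opening: 9.8
grip_force: 30.0
```

```bash
python3 n.py 640 64 127 89.6 18; python3 s11.py p12 121.8
```

```text
inc [-0.0001 -0.0003 -0.0015] [ 0.02  0.   -0.  ]
pos [639.8  64.1 125.5] zaxis [-0.309  0.002 -0.951] F [-0.2  1.2 -2.7] op 9.8 grip 30.0 t 35.95 [-0.309  0.002 -0.951]
```

View pics/p12.png

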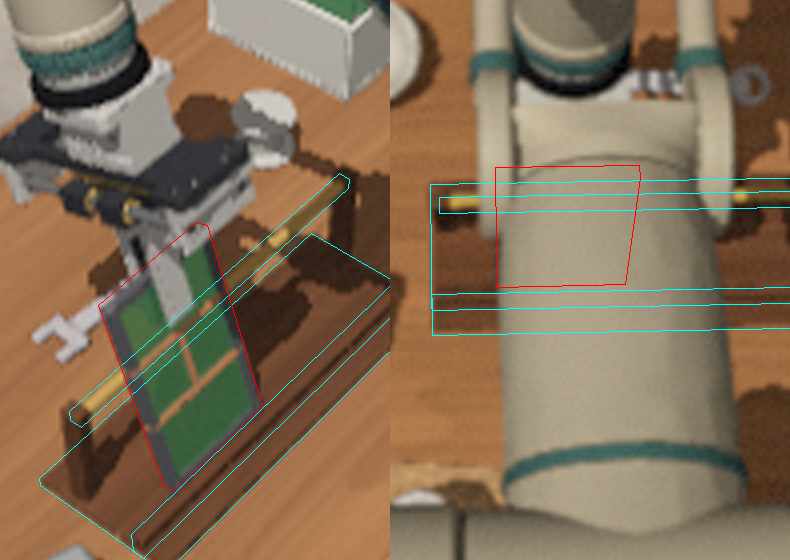

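Call:
send_rows --pt "0 0.0003 0.001 0 0 0 0" --pt "0 0.0006 0.002 0 0 0 0" --pt "0 0.0006 0.002 0 0 0 0"

```text
clock: 36.35
position: [639.8, 64.0, 125.2]
orientation: [-0.111, 0.701, 0.696, -0.11]
force: [0.0, -0.8, 5.9]
opening: 9.8
grip_force: 30.0
```

Call:
send_rows --pt "0 0.0003 0.001 0 0 0 0" --pt "0 0.0006 0.002 0 0 0 0" --pt "0 0.0006 0.002 0 0 0 0"

```text
clock: 36.65
position: [639.8, 64.0, 125.2]
orientation: [-0.11, 0.701, 0.696, -0.109]
force: [0.1, -0.3, 13.3]
opening: 10.1
grip_force: 30.0
```

Call:
send_rows --pt "0 0 -0.002 0 0 0 0" --pt "0 0 -0.002 0 0 0 0.012" --pt "0 0 -0.002 0 0 0 0.016" --pt "0 0 -0.002 0 0 0 0.022" --pt "0 0 -0.002 0 0 0 0.03"

```text
clock: 37.15
position: [640.1, 64.1, 122.7]
orientation: [-0.111, 0.701, 0.696, -0.11]
force: [0.4, 0.4, -0.1]
opening: 26.6
grip_force: 0.2
```

Call:
send_rows --pt "0 0 0 0 0 0 0.04" --pt "0 0 0 0 0 0 0.04" --pt "0 0 -0.01 0 0 0 0.04" --pt "0 0 -0.03 0 0 0 0.04" --pt "0 0 -0.06 0 0 0 0.04"

```text
clock: 37.65
position: [658.0, 64.0, 180.3]
orientation: [-0.112, 0.701, 0.696, -0.111]
force: [1.3, -0.2, -0.2]
opening: 39.9
grip_force: 0.0
```

Call:
send_rows --pt "0 0 -0.04 -6 0 0 0.06" --pt "0 0 -0.06 -12 0 0 0.06" --pt "0 0 -0.06 -18 0 0 0.06" --pt "0 0 -0.06 -18 0 0 0.06"

```text
clock: 38.05
position: [673.9, 64.2, 240.1]
orientation: [0.0, 0.709, 0.705, 0.0]
force: [-0.6, 0.2, -0.1]
opening: 60.2
grip_force: 0.0
```

```bash
python3 n.py 541.6 -324.5 215 98.3; python3 s11.py p13 0
```

```text
inc [-0.3895 -0.1298  0.025 ] [ 0.05  0.   -8.68]
pos [673.9  64.2 240.1] zaxis [ 0.001  0.    -1.   ] F [-0.6  0.2 -0.1] op 60.2 grip 0.0 t 38.05 [ 0.  0. -1.]
```

View pics/p13.png

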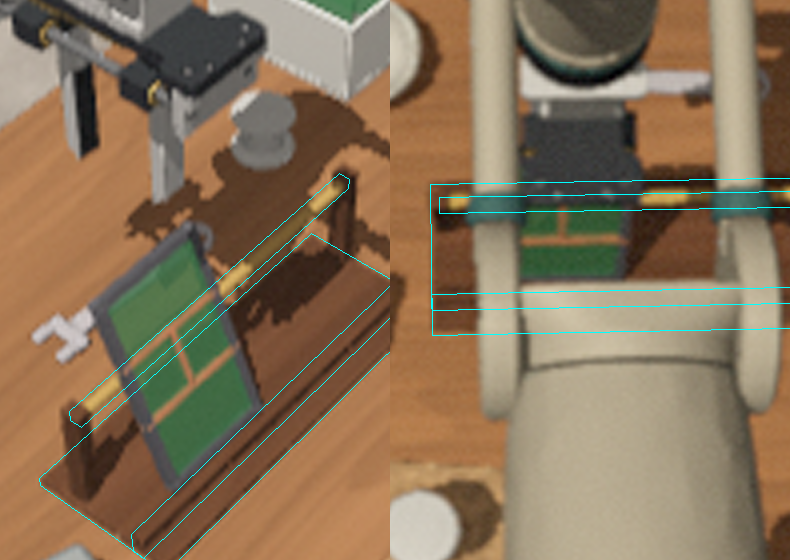

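Call:
send_rows --pt "-0.035 -0.012 0 0 0 -2 0.06" --pt "-0.075 -0.026 0 0 0 -4 0.06" --pt "-0.118 -0.04 0 0 0 -6 0.06" --pt "-0.16 -0.054 0 0 0 -8 0.06" --pt "-0.2 -0.068 0 0 0 -8.7 0.06"

```text
clock: 38.65
position: [608.7, -138.0, 236.3]
orientation: [-0.001, 0.654, 0.757, -0.001]
force: [0.5, -0.3, -0.1]
opening: 60.0
grip_force: 0.0
```

```bash
python3 n.py 540 -321 205 98.3
```

```text
inc [-0.1711 -0.0945  0.0314] [-0.13 -0.05  0.04]
pos [ 608.7 -138.   236.3] zaxis [-0.002  0.    -1.   ] F [ 0.5 -0.3 -0.1] op 60.0 grip 0.0 t 38.65 [ 0.  0. -1.]
```

Call:
send_rows --pt "-0.04 -0.022 0 0 0 0 0.06" --pt "-0.08 -0.044 0 0 0 0 0.06" --pt "-0.12 -0.066 0 0 0 0 0.06" --pt "-0.155 -0.086 0.01 0 0 0 0.06" --pt "-0.171 -0.0945 0.028 0 0 0 0.06"

```text
clock: 39.15
position: [539.5, -323.8, 209.2]
orientation: [0.001, 0.655, 0.755, -0.001]
force: [0.4, 0.4, 0.7]
opening: 60.1
grip_force: 0.0
```

Call:
send_rows --pt "0 0 0 0 0 0 0.06" --pt "0 0 0 0 0 0 0.06"

```text
clock: 39.35
position: [539.8, -318.8, 208.3]
orientation: [-0.001, 0.654, 0.756, 0.0]
force: [-0.3, 0.2, -0.4]
opening: 59.9
grip_force: 0.0
```

```bash
python3 n.py 540 -321 129 98.3; python3 s10.py p14
```

```text
inc [-0.0025 -0.      0.0793] [-0.07 -0.15 -0.06]
pos [ 539.8 -318.8  208.3] zaxis [-0.002  0.002 -1.   ] F [-0.3  0.2 -0.4] op 59.9 grip 0.0 t 39.35 [ 0.  0. -1.]
```

View pics/p14.png

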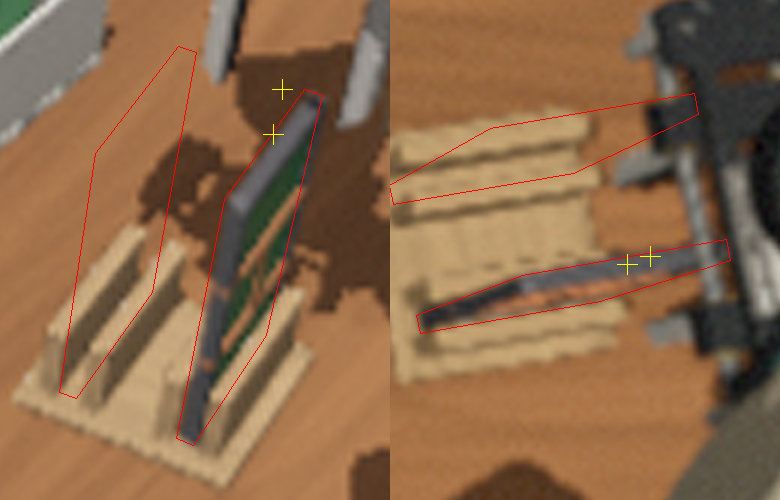

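Call:
send_rows --pt "-0.001 0 0.02 0 0 0 0.06" --pt "-0.001 0 0.045 0 0 0 0.06" --pt "-0.001 0 0.068 0 0 0 0.06" --pt "-0.001 0 0.078 0 0 0 0.06" --pt "-0.001 0 0.078 0 0 0 0.04"

```text
clock: 39.95
position: [539.3, -318.1, 130.6]
orientation: [-0.001, 0.653, 0.757, 0.0]
force: [0.3, -0.3, 0.1]
opening: 54.8
grip_force: 0.0
```

Call:
send_rows --pt "0 0 0 0 0 0 0.03" --pt "0 0 0 0 0 0 0.02" --pt "0 0 0 0 0 0 0.015" --pt "0 0 0 0 0 0 0.01" --pt "0 0 0 0 0 0 0.005"

```text
clock: 40.45
position: [539.3, -319.7, 131.8]
orientation: [0.0, 0.654, 0.756, 0.0]
force: [-0.4, 0.7, -0.4]
opening: 15.4
grip_force: 0.0
```

Call:
send_rows --pt "0 0 0 0 0 0 0" --pt "0 0 0 0 0 0 0" --pt "0 0 0 0 0 0 0" --pt "0 0 0 0 0 0 0" --pt "0 0 0 0 0 0 0"

```text
clock: 40.95
position: [539.2, -319.7, 131.6]
orientation: [0.0, 0.654, 0.756, -0.0]
force: [-0.8, 0.3, 2.1]
opening: 9.7
grip_force: 30.0
```

```bash
python3 n.py 540 -321 129 98.3
```

```text
inc [-0.0014  0.0006  0.0026] [ 0.    0.02 -0.01]
pos [ 539.2 -319.7  131.6] zaxis [ 0. -0. -1.] F [-0.8  0.3  2.1] op 9.7 grip 30.0 t 40.95 [ 0.  0. -1.]
```

Call:
send_rows --pt "0 0 -0.015 0 0 0 0" --pt "0 0 -0.035 0 0 0 0" --pt "0 0 -0.06 0 0 0 0" --pt "0 0 -0.09 0 0 0 0" --pt "0 0 -0.12 0 0 0 0"

```text
clock: 41.45
position: [538.7, -319.0, 251.0]
orientation: [-0.001, 0.654, 0.756, 0.0]
force: [0.4, -0.3, -2.8]
opening: 9.7
grip_force: 30.0
```

Call:
send_rows --pt "0 0 -0.015 0 0 0 0" --pt "0.03 0.015 -0.02 0 0 0 0" --pt "0.065 0.035 -0.02 0 0 0 0" --pt "0.1 0.055 -0.02 0 0 0 0" --pt "0.13 0.07 -0.02 0 0 0 0"

```text
clock: 41.95
position: [590.0, -178.6, 270.2]
orientation: [-0.001, 0.654, 0.757, 0.0]
force: [0.1, 0.3, -2.8]
opening: 9.8
grip_force: 30.0
```

```bash
python3 n.py 641 -52 268 89.6
```

```text
inc [0.1179 0.0687 0.0023] [-0.06 -0.1   8.72]
pos [ 590.  -178.6  270.2] zaxis [-0.001  0.002 -1.   ] F [ 0.1  0.3 -2.8] op 9.8 grip 30.0 t 41.95 [ 0.  0. -1.]
```

Call:
send_rows --pt "0.03 0.018 0 0 0 2 0" --pt "0.06 0.036 0 0 0 4 0" --pt "0.09 0.053 0 0 0 6 0" --pt "0.11 0.064 0 0 0 8 0" --pt "0.118 0.069 0 0 0 8.7 0"

```text
clock: 42.45
position: [641.1, -51.5, 270.0]
orientation: [-0.001, 0.709, 0.705, -0.0]
force: [-0.5, -0.5, -2.2]
opening: 9.8
grip_force: 30.0
```

Call:
send_rows --pt "0 0 0 4 0 0 0" --pt "0 0 0 8 0 0 0" --pt "0 0 0 12 0 0 0" --pt "0 0 0 16 0 0 0" --pt "0 0 0 18 0 0 0"

```text
clock: 42.95
position: [641.8, -55.1, 269.4]
orientation: [-0.112, 0.701, 0.696, -0.111]
force: [0.3, 0.6, -2.4]
opening: 10.0
grip_force: 30.0
```

Call:
send_rows --pt "0 0 0 0 0 0 0" --pt "0 0 0 0 0 0 0" --pt "0 0 0 0 0 0 0"

```text
clock: 43.25
position: [640.6, -54.5, 271.7]
orientation: [-0.111, 0.701, 0.696, -0.11]
force: [0.5, -0.4, -2.8]
opening: 9.8
grip_force: 30.0
```

```bash
python3 n.py 640.5 -52 150 89.6 18
```

```text
inc [0.0025 0.0374 0.1158] [ 0.05  0.01 -0.03]
pos [640.6 -54.5 271.7] zaxis [-0.308  0.002 -0.951] F [ 0.5 -0.4 -2.8] op 9.8 grip 30.0 t 43.25 [-0.309  0.002 -0.951]
```

Call:
send_rows --pt "0 0.0087 0.027 0 0 0 0" --pt "0 0.018 0.056 0 0 0 0" --pt "0 0.0275 0.085 0 0 0 0" --pt "0 0.0345 0.107 0 0 0 0" --pt "0 0.0374 0.116 0 0 0 0"

```text
clock: 43.75
position: [639.0, -54.0, 147.9]
orientation: [-0.112, 0.701, 0.696, -0.111]
force: [-0.3, -0.4, -2.3]
opening: 9.7
grip_force: 30.0
```

Call:
send_rows --pt "0 0.0015 0.005 0 0 0 0" --pt "0 0.003 0.01 0 0 0 0" --pt "0 0.0045 0.015 0 0 0 0" --pt "0 0.0055 0.018 0 0 0 0" --pt "0 0.006 0.0195 0 0 0 0"

```text
clock: 44.25
position: [640.5, -54.1, 129.2]
orientation: [-0.111, 0.701, 0.696, -0.11]
force: [-0.2, -0.9, -2.5]
opening: 9.9
grip_force: 30.0
```

Call:
send_rows --pt "0 0 0 0 0 0 0" --pt "0 0 0 0 0 0 0"

```text
clock: 44.45
position: [640.5, -54.1, 129.2]
orientation: [-0.111, 0.701, 0.696, -0.11]
force: [-0.3, 0.2, -2.9]
opening: 9.6
grip_force: 30.0
```

```bash
python3 n.py 640.5 -54.5 127 89.6 18
```

```text
inc [-0.0004  0.0007  0.0021] [ 0.02  0.01 -0.  ]
pos [640.5 -54.1 129.2] zaxis [-0.309  0.002 -0.951] F [-0.3  0.2 -2.9] op 9.6 grip 30.0 t 44.45 [-0.309  0.002 -0.951]
```

Call:
send_rows --pt "0 0.0003 0.001 0 0 0 0" --pt "0 0.0006 0.002 0 0 0 0" --pt "0 0.0008 0.003 0 0 0 0" --pt "0 0.0008 0.003 0 0 0 0"

```text
clock: 44.85
position: [640.5, -54.1, 126.9]
orientation: [-0.111, 0.701, 0.696, -0.11]
force: [0.9, 0.5, 3.3]
opening: 9.9
grip_force: 30.0
```

Contact; release as before.

Call:
send_rows --pt "0 0 0 0 0 0 0.01" --pt "0 0 0 0 0 0 0.012" --pt "0 0 0 0 0 0 0.016" --pt "0 0 0 0 0 0 0.022" --pt "0 0 0 0 0 0 0.03"

```text
clock: 45.35
position: [640.0, -54.1, 125.5]
orientation: [-0.111, 0.701, 0.696, -0.11]
force: [0.9, 0.2, -0.8]
opening: 26.6
grip_force: 0.2
```

Call:
send_rows --pt "0 0 0 0 0 0 0.04" --pt "0 0 0 0 0 0 0.04" --pt "0 0 -0.01 0 0 0 0.04" --pt "0 0 -0.03 0 0 0 0.04" --pt "0 0 -0.06 0 0 0 0.04"

```text
clock: 45.85
position: [658.0, -54.1, 183.0]
orientation: [-0.112, 0.701, 0.696, -0.111]
force: [0.8, 0.9, -0.1]
opening: 40.1
grip_force: 0.0
```

Call:
send_rows --pt "0 0 -0.04 -6 0 0 0.06" --pt "0 0 -0.08 -12 0 0 0.06" --pt "0 0 -0.1 -18 0 0 0.06" --pt "0 0 -0.1 -18 0 0 0.06"

```text
clock: 46.25
position: [689.6, -54.5, 285.2]
orientation: [0.004, 0.71, 0.705, 0.003]
force: [0.2, 0.7, 1.1]
opening: 59.7
grip_force: 0.0
```

Call:
send_rows --pt "-0.04 -0.02 0 0 0 0 0.06" --pt "-0.085 -0.04 0 0 0 0 0.06" --pt "-0.13 -0.06 0 0 0 0 0.06" --pt "-0.175 -0.08 0 0 0 0 0.06" --pt "-0.22 -0.1 0 0 0 0 0.06"

```text
clock: 46.75
position: [586.7, -275.0, 276.1]
orientation: [-0.002, 0.709, 0.705, -0.001]
force: [0.6, -0.5, 0.2]
opening: 60.1
grip_force: 0.0
```

Call:
send_rows --pt "-0.04 -0.02 0 0 0 0 0.06" --pt "-0.085 -0.04 0 0 0 0 0.06" --pt "-0.13 -0.06 0 0 0 0 0.06" --pt "-0.16 -0.08 0 0 0 0 0.06" --pt "-0.16 -0.08 0 0 0 0 0.06"

```text
clock: 47.25
position: [503.6, -437.4, 275.3]
orientation: [-0.003, 0.712, 0.703, -0.001]
force: [0.1, 0.4, -0.3]
opening: 60.3
grip_force: 0.0
```

```bash
cat > s12.py <<'E'
from h import *
S=cam("side");T=cam("top")
a=S["frame"][100:300,180:380,::-1];b=T["frame"][120:320,190:390,::-1]
cv2.imwrite("pics/p15.png",np.hstack([cv2.resize(x,(400,400),interpolation=cv2.INTER_CUBIC) for x in(a,b)]))
E
python3 s12.py; sed -i 's/"side5"/"side6"/' s9.py; python3 s9.py
```

```text
jar_short 2 (array([395.81959367,  63.3630147 ]), np.float64(0.12027888675282622))
jar_mid 2 (array([408.58088779, 175.66420174]), np.float64(0.12449679652638496))
```

View pics/p15.png

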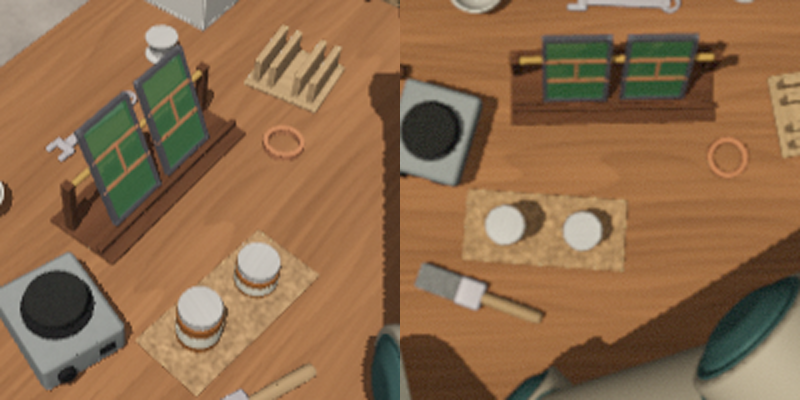

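```bash
python3 -c "
from rig import ticket
print(ticket.sign_off())"
```

```text
the job is handed in; nothing more can be done
None
```

I handed the job in at about 48 s of the 210 s, with no verdict returned: I found only two jars (middle and short), pressed each onto the pad for over a second at about 16 N and stood them on the mat, and leaned both panels on the easel; the final pictures look right.

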